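Scan out and unlatch a filter cassette

TASK

Take the scanner wand out of its stand and, with its nose pointing straight down, hold it steady about 4 cm above the middle of the barcode label on the dock that holds the filter cassette, for two full seconds; then put the wand back upright in its stand and let go of it. After that pinch the cassette's two side catches fully in between the fingers, lift the cassette straight out of its dock and finish holding it still and upright, catches still pinched, with its underside about 10 cm above the bench. The program ends while holding it; leave the beaker and the two small bottles where they stand.

Things in the scene. Friction and masses are not known exactly. Their poses are not given: they have to be found in the camera images.
- wand_center (a point): centre (half-way up) of the scanner wand, a loose upright grey stick 26 x 26 mm in section and 128 mm tall, 90 g, with a black nose (the lowest 22 mm, 21 mm square); it starts standing nose down in its stand, its upper 84 mm sticking out, so grip it near the top. z runs up along the wand from nose to top, x and y are square to its flat sides.
- wand_nose (a point): middle of the wand's scanning window, the flat lower end of its nose, 64 mm below wand_center. The wand scans along its own -z.
- stand_floor (a point): middle of the inner floor of the fixed wand stand, 6 mm above the bench: a square black pocket 36 mm wide inside and 44 mm deep, walls 5 mm thick, open at the top (rim 50 mm above the bench), on an 84 x 84 x 6 mm foot plate. x and y are square to the pocket's walls, z is up.
- label (a point): middle of the barcode label, 28 x 46 mm, flat on the low front plate (8 mm high) of the fixed dock that holds the cassette. x points from the label to the cassette, whose centre is 63 mm along +x; y across; z up. The dock is a 132 x 66 mm plate; its socket round the cassette's foot is 70 mm long, 51 mm wide, walls up to 40 mm above the bench.
- cassette_grip (a point): point half-way between the cassette's two finger catches, at mid-height of the catches; 69 mm above the bench when seated, 61 mm above the cassette's underside, 24 mm below its top. y runs from catch to catch, z up. The catches are grey ribbed pads 24 mm wide and 38 mm tall, 54 mm apart over their outer faces, 40 mm when both are fully in; they begin 10 mm above the dock's walls.
- catch_l (a joint): travel of the +y catch: 0 out (locked) to 0.007 m fully in; a spring pushes it out with 3 N at rest and 8 N fully in; both must be more than 0.005 to lift free
- catch_r (a joint): travel of the -y catch: same values and spring as catch_l
- spare_dock: an identical but empty dock with its own label; not part of the job. Origin on the bench under the middle of its socket, axes as in the other dock (label 63 mm along -x).
- beaker: small glass beaker, 45 mm across, 58 mm tall, standing between stand and docks, origin under its middle; leave alone
- clear_bottle: clear bottle with blue cap, 56 mm across, 100 mm tall, at the left rear, origin under its middle; leave alone
- brown_bottle: brown bottle with white cap, 48 mm across, 86 mm tall, at the left rear, origin under its middle; leave alone
- cassette: the filter cassette, a loose white block 56 x 35 mm in section, 85 mm tall, about 0.19 kg; origin in the middle of its underside, axes as cassette_grip. It stands in its dock; barbs low on the catches lock it under the dock's side walls until both catches, in the middle of its long sides (+y, -y), are pinched in.
Not all that is in view belongs to the job. What is shaped like the part that bears wand_center but green or pink is not meant.

How it is judged:
By the outcome, as a careful person would: the job done as asked, in the order asked, and still so for the second after the job is handed in, while the arm keeps its last pose, push and grip.
It also fails if it takes over 59 s, if anything falls off the work surface, if the arm or the gripper's body presses on something with over 40 N, if the wrist force passes 120 N, or if a joint passes its speed limit or range.

ROBOT

A 6-joint arm with a two-finger parallel gripper is mounted at the origin on a cart in front of the work surface, level with it; the furniture and walls round the work are solid. World frame = base frame: x ahead of the robot, y to its left, z up, the work surface at z = 0. Lengths are in mm, angles in rad, forces in N, time in s.
With the tool pointing down it reaches from about 275 to 1000 mm from the base axis. Payload 8.4 kg.
Tool frame: the origin (TCP) lies between the finger pads; the fingertips stand 22 mm ahead of it and the grasp point (between the pads) lies 3 mm ahead of it; z points along the fingers, y is the line along which they close (so a half turn about z gives the same grasp; the last joint's range is limited). The gripper opens to 85 mm and grips with 20 to 120 N. Pads are 22 mm wide; open, the fingers measure 114 mm over their backs; the gripper's body (76 mm by 85 mm) begins 54 mm behind the grasp point. The pads swing forward as they close: fully open they stand 13 mm farther back than shut.
Start: joints at [1.264, 0.353, 1.633, -0, 1.155, -0.002], TCP at [187.563, 596.195, 253.281] pointing down, gripper open.
Joint ranges: [-2.63, 2.63], [-0.92, 2.1], [0.06, 2.66], [-1.3, 4.44], [0, 2.69], [-3.02, 3.02]. Speed limits (rad/s): [2.22, 2.22, 2.79, 3.14, 3.14, 3.14].

INTERFACE

Orientations are given as [roll, pitch, yaw] about the fixed x, y, z axes, in that order (R = Rz(yaw) Ry(pitch) Rx(roll)).
In Python, from rig import r, grab_frame gives the robot as it stands.
- The arm moves only by the shell command python3 -m inch 'ROWS' [FORCE]. ROWS is JSON, a list of rows, each a list of 7 numbers: the turn, a rotation vector about the tool's x, y, z as a fraction of full scale, then the shift along the tool's x, y, z as a fraction of full scale, then the closure, from 0 (fully open) to 1 (shut). In form: [[rx, ry, rz, dx, dy, dz, fingers], ...]. A call has 1 to 8 rows; each row shifts and turns the commanded pose from where the row before left it, along the tool's axes as they then stand; what a row does not reach is not made up. Full scale, the value 1, is 2.5 cm for a shift and pi rad for a turn. A row lasts 1/12 s, in which the tool goes at most 41.7 mm and 7.16 degrees, less where a joint would pass 70% of its speed; a pose out of reach is approached as far as the arm can. A call with a number of a shift or a turn outside -1 to 1 is refused whole. A call with a gripper value outside its range is refused whole. The fingers move at their own pace and stop on an object; FORCE is the grip in N (left out, the last holds). Time passes only in rows, so rows that do not move let the fingers close. It gives the time, the measured TCP pose, the force, the opening and the grip force at its end, in the units of the state.
- r.sense(): the state, without advancing time (a new reading comes with each control period).
- grab_frame(name): name is "scene" or "top" or "wrist"; returns a dict with "pixels" (480x640x3 uint8, red, green, blue), "z_map" (480x640 float32, mm along the optical axis (not along the pixel's ray), 0 where there is no reading), "vertical_fov" (degrees; the focal length in pixels is half the picture's height over the tangent of half this angle, whatever the lens; pixels are square), "cx", "cy" (the principal point, pixels), "cam_to_world" (4x4, takes a point from camera to world coordinates). Camera axes: x right, y down, z forward; pixel columns grow to the right and rows downward; lengths in mm; the calibration is good to about 2 mm. A picture is of the moment at which its call begins.
- r.sign_off(): hands the job in; it is judged then, once.
The state is a dict: "clock": time; "qpos": joint angles; "qvel": joint speeds; "joint_efforts": joint torques, N m; "eef_pos": TCP position; "tcp_rot": TCP orientation; "contact_force": force on the tool from outside, world axes, zero at the start; "wrist_torque": the same for the moment, N m; "opening": opening from 0.0 (shut) to 1.0 (fully open); "grasp_force": force on a finger pad.
Only numpy, scipy, OpenCV 4.12 (cv2) and the standard library are available. Lean on these libraries where they do the work, as an engineer would, in place of code of your own. Each camera call takes 0.05 s, during which the arm holds its last target. There are 200 camera calls.

## Working session

There is one attempt and no reset: what is moved stays moved. The work goes in short steps, Python scripts to look and compute and a shell command to move; the robot and the scene stay as the last step left them, time stands still between calls to the robot, and variables do not carry over. Pictures are saved under pics/ and viewed, at most 13 in all, crops included, and the job is handed in when it is done.

```bash
ls; mkdir -p pics
cat > h.py <<'E'
import numpy as np, cv2
from rig import r, grab_frame
def snap(cam,name):
    f=grab_frame(cam); np.savez('pics/'+name+'.npz',**f)
    cv2.imwrite('pics/'+name+'.png',f['pixels'][...,::-1]); return f
def load(name): return np.load('pics/'+name+'.npz')
def pts(f):
    h,w=f['z_map'].shape; F=h/2/np.tan(np.radians(float(f['vertical_fov']))/2)
    v,u=np.mgrid[:h,:w]; z=f['z_map']
    P=np.stack([(u-f['cx'])/F*z,(v-f['cy'])/F*z,z,np.ones_like(z)],-1)
    P=(P@np.array(f['cam_to_world']).T)[...,:3]; P[z==0]=np.nan; return P
E
python3 - <<'E'
from h import *
a=snap('scene','s1'); b=snap('top','t1')
im=np.hstack([cv2.resize(x['pixels'][...,::-1],(640,480)) for x in (a,b)])
for f in(a,b): print(f['vertical_fov'],f['cx'],f['cy'],np.round(f['cam_to_world'],2).tolist())
print(r.sense())
E
```

```text
pics
55.18354367427396 312.4764154837834 238.77247318898955 [[0.85, -0.32, 0.41, 112.22], [-0.52, -0.54, 0.66, -747.59], [0.01, -0.78, -0.63, 746.01], [0.0, 0.0, 0.0, 1.0]]
42.71007692452872 316.3108723872812 245.53308012177862 [[0.01, -0.99, 0.13, 387.97], [-1.0, -0.0, 0.02, -50.28], [-0.02, -0.13, -0.99, 1373.9], [0.0, 0.0, 0.0, 1.0]]
{'clock': 0.1, 'qpos': array([ 1.26359438e+00,  3.53548750e-01,  1.63407376e+00,  5.99679588e-06,
        1.15517860e+00, -2.42671850e-03]), 'qvel': array([-0.00028796, -0.00133071, -0.00289748,  0.00093341, -0.00017049,
        0.00047872]), 'joint_efforts': array([ 9.51271577e-04, -6.06358480e+01, -3.42818785e+01,  3.92224808e-05,
        4.03857252e-03, -1.19907593e-06]), 'eef_pos': array([187.44253852, 595.81079723, 252.64956399]), 'tcp_rot': array([-3.14038422e+00, -8.41589943e-06,  2.83681499e+00]), 'contact_force': array([ 0.22052539,  0.16831177, -0.56331657]), 'wrist_torque': array([0.04927117, 0.00594886, 0.01940219]), 'grasp_force': 0.0, 'opening': 0.9994126297994242}
```

View pics/s1.png

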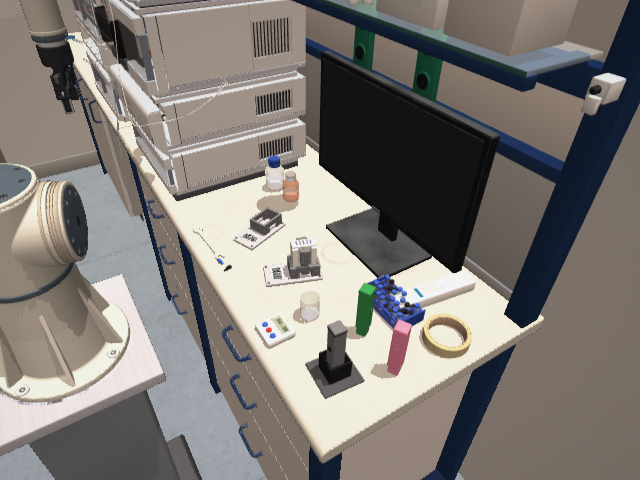

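View pics/t1.png

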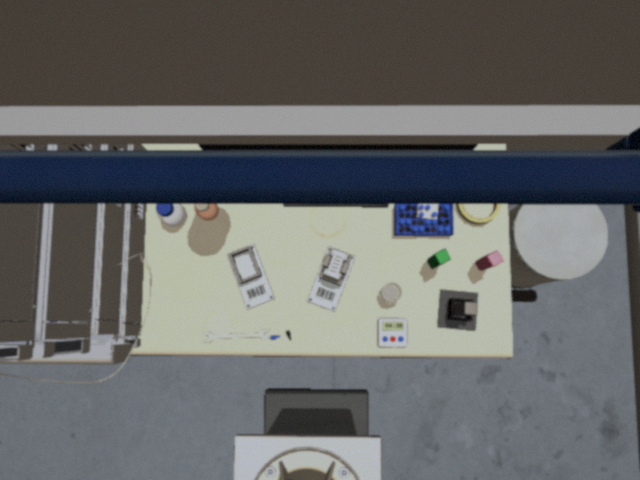

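The scene picture shows the grey wand in its black stand at (337,345). Lookalikes are the green stick at (365,310) and the pink one at (400,347). The cassette sits in the dock at (300,260), label (278,271); the empty spare dock is at (262,228). In the top view the stand is at (458,310), the label at (326,294) and the cassette at (336,267). I choose the grey wand and the dock that has the cassette.

Run:
```python
from h import *
for n,(u0,v0,u1,v1) in dict(s1=(300,310,370,400),t1=(435,285,482,335)).items():
    P=pts(load(n))[v0:v1,u0:u1].reshape(-1,3)
    for lo,hi in((3,12),(40,55),(110,150)):
        Q=P[(P[:,2]>lo)&(P[:,2]<hi)]
        if len(Q)>4: print(n,'stand',lo,len(Q),np.round(np.median(Q,0)),cv2.minAreaRect(Q[:,:2].astype(np.float32)))
for n,(u0,v0,u1,v1) in dict(s1=(255,230,330,290),t1=(300,240,360,312)).items():
    P=pts(load(n))[v0:v1,u0:u1].reshape(-1,3)
    for lo,hi in((4,13),(34,45),(85,100)):
        Q=P[(P[:,2]>lo)&(P[:,2]<hi)]
        if len(Q)>4: print(n,'dock',lo,len(Q),np.round(np.median(Q,0)),cv2.minAreaRect(Q[:,:2].astype(np.float32)))
P=pts(load('s1'));T=pts(load('t1'))
for p in((337,327),(278,271),(303,243),(310,310),(365,290),(403,325)): print(p,np.round(P[p[1],p[0]]))
for p in((470,309),(326,294),(336,262),(390,295),(445,257),(495,259)): print(p,np.round(T[p[1],p[0]]))
f=load('s1')['pixels'][210:400,240:420,::-1]; cv2.imwrite('pics/c1.png',cv2.resize(f,None,fx=3,fy=3,interpolation=2))
```

```text
s1 stand 3 1026 [ 409. -348.    6.] ((455.9460144042969, -290.5189208984375), (210.1873779296875, 142.0461883544922), 59.64904022216797)
s1 stand 40 418 [ 420. -339.   49.] ((467.5667724609375, -316.1728515625), (146.16073608398438, 58.07864761352539), 17.549394607543945)
s1 stand 110 336 [ 422. -336.  131.] ((425.47808837890625, -329.84051513671875), (26.98822784423828, 27.292621612548828), 88.59519958496094)
t1 stand 3 822 [ 418. -320.    6.] ((424.5192565917969, -330.60565185546875), (101.48705291748047, 108.31306457519531), 89.01382446289062)
t1 stand 40 190 [ 422. -317.   49.] ((423.6602478027344, -329.4136047363281), (47.44242477416992, 45.87714767456055), 85.49382019042969)
t1 stand 110 200 [ 424. -327.  133.] ((423.7857360839844, -329.0555725097656), (27.50243377685547, 26.2103328704834), 85.51956176757812)
s1 dock 4 883 [475. -40.   9.] ((529.6406860351562, 3.0643157958984375), (208.74395751953125, 193.52774047851562), 63.94483184814453)
s1 dock 34 218 [505. -75.  40.] ((517.5228271484375, -58.597930908203125), (55.68798828125, 70.89562225341797), 66.4573974609375)
s1 dock 8
[... 179 characters left out ...]
534423828), (131.64935302734375, 159.44065856933594), 89.80204772949219)
t1 dock 34 165 [496. -52.  39.] ((515.898193359375, -59.05254364013672), (50.740291595458984, 69.75740051269531), 69.61219024658203)
t1 dock 85 453 [516. -60.  91.] ((515.9857788085938, -59.110565185546875), (53.47869873046875, 55.875213623046875), 69.40328216552734)
(337, 327) [ 425. -330.  134.]
(278, 271) [465. -32.   8.]
(303, 243) [515. -64.  95.]
(310, 310) [ 453. -196.   35.]
(365, 290) [ 524. -279.  128.]
(403, 325) [ 530. -381.  127.]
(470, 309) [ 422. -328.  134.]
(326, 294) [456. -39.  10.]
(336, 262) [519. -60.  96.]
(390, 295) [ 455. -181.    3.]
(445, 257) [ 526. -281.  130.]
(495, 259) [ 523. -382.  127.]
```

View pics/c1.png

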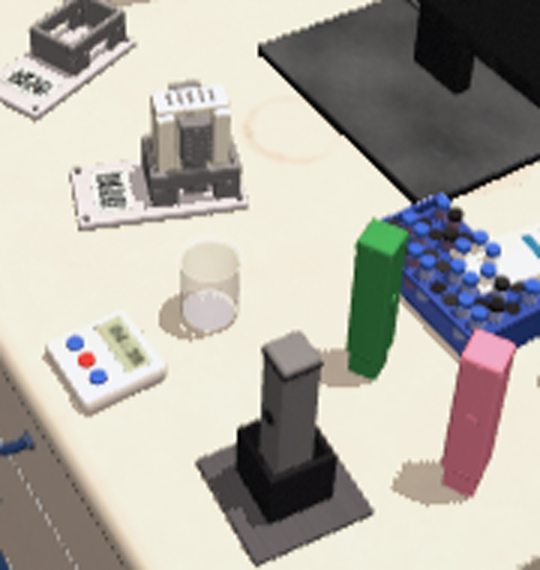

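The crop confirms it: the grey wand stands in the black stand at crop (291,400) and is the only one in a stand. Its centre measures about (424,-329), with the top at z≈134. The cassette is at about (516,-59) with dock x at -20.6°, which puts the label at about (457,-37). I'll start moving.

```bash
python3 -m inch '[[0,0,0,-0.62,-1,0,0],[0,0,0,-0.62,-1,0,0],[0,0,0,-0.62,-1,0,0],[0,0,0,-0.62,-1,0,0],[0,0,0,-0.62,-1,0,0],[0,0,0,-0.62,-1,0,0],[0,0,0,-0.62,-1,0,0],[0,0,0,-0.62,-1,0,0]]' 40
```

```text
clock: 0.77
eef_pos: [245.8, 366.6, 253.0]
tcp_rot: [-3.141, -0.0, 2.837]
contact_force: [-0.4, 0.1, 0.5]
opening: 0.997
grasp_force: 0.0
```

```bash
for i in 1; do :; done
python3 -m inch '[[0,0,0,-0.62,-1,0,0],[0,0,0,-0.62,-1,0,0],[0,0,0,-0.62,-1,0,0],[0,0,0,-0.62,-1,0,0],[0,0,0,-0.62,-1,0,0],[0,0,0,-0.62,-1,0,0],[0,0,0,-0.62,-1,0,0],[0,0,0,-0.62,-1,0,0]]' >/dev/null
python3 -m inch '[[0,0,0,-0.62,-1,0,0],[0,0,0,-0.62,-1,0,0],[0,0,0,-0.62,-1,0,0],[0,0,0,-0.62,-1,0,0],[0,0,0,-0.62,-1,0,0],[0,0,0,-0.62,-1,0,0],[0,0,0,-0.62,-1,0,0],[0,0,0,-0.62,-1,0,0]]' >/dev/null
python3 -m inch '[[0,0,0,-0.62,-1,0,0],[0,0,0,-0.62,-1,0,0],[0,0,0,-0.62,-1,0,0],[0,0,0,-0.62,-1,0,0],[0,0,0,-0.62,-1,0,0],[0,0,0,-0.62,-1,0,0],[0,0,0,-0.4,-0.4,0,0],[0,0,0,0,0,0,0]]'
python3 -m inch '[[0,0,0.035,0,0,0,0],[0,0,0.035,0,0,0,0],[0,0,0.035,0,0,0,0],[0,0,0.035,0,0,0,0],[0,0,0.035,0,0,0,0],[0,0,0.035,0,0,0,0],[0,0,0.035,0,0,0,0],[0,0,0.035,0,0,0,0]]' >/dev/null
python3 -m inch '[[0,0,0.035,0,0,0,0],[0,0,0.035,0,0,0,0],[0,0,0.035,0,0,0,0],[0,0,0.035,0,0,0,0],[0,0,0.008,0,0,0,0],[0,0,0,0,0,0,0]]'
python3 - <<'E'
from h import *
f=snap('wrist','w1'); print(f['vertical_fov'],np.round(f['cam_to_world'],2).tolist(),r.sense()['qpos'])
E
```

```text
clock: 2.77
eef_pos: [413.5, -273.5, 253.1]
tcp_rot: [-3.141, 0.001, 2.835]
contact_force: [-0.6, 0.4, -0.5]
opening: 0.999
grasp_force: 0.0
clock: 3.93
eef_pos: [412.2, -269.9, 253.1]
tcp_rot: [-3.141, -0.001, 1.492]
contact_force: [0.2, -0.3, 0.4]
opening: 1.0
grasp_force: 0.0
65.40050311798018 [[1.0, -0.08, -0.02, 417.8], [-0.08, -0.96, -0.27, -199.68], [-0.0, 0.27, -0.96, 372.67], [0.0, 0.0, 0.0, 1.0]] [-5.83148705e-01  1.46763500e-01  1.90892158e+00  2.87785549e-04
  1.08676936e+00 -5.06263605e-01]
```

View pics/w1.png

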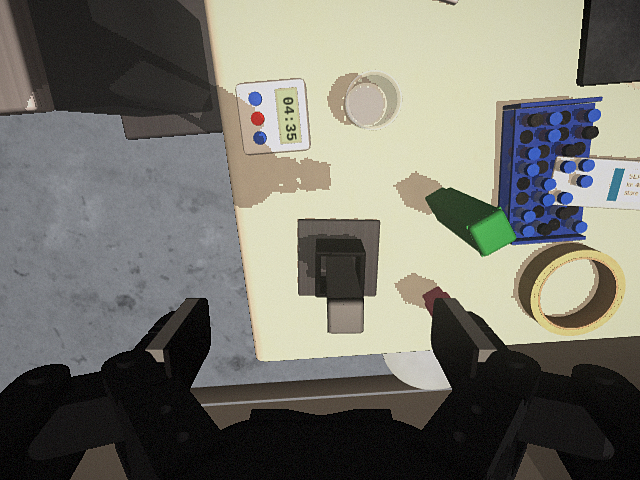

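The wrist view shows the stand at (340,257) with the wand top at (345,315), square to the image. The fingers straddle it along image x, and the green and pink sticks are clear to the right.

Run:
```python
from h import *
f=load('w1');P=pts(f)[210:345,290:385].reshape(-1,3)
for lo,hi in((3.5,10),(44,54),(122,145)):
    Q=P[(P[:,2]>lo)&(P[:,2]<hi)]
    print(lo,len(Q),np.round(np.median(Q,0),1),cv2.minAreaRect(Q[:,:2].astype(np.float32)))
```

```text
3.5 3309 [ 418.9 -311.3    4.9] ((425.0325927734375, -328.9303894042969), (83.44306182861328, 83.4853286743164), 84.99933624267578)
44 880 [ 424.2 -316.5   48.6] ((424.93280029296875, -328.8961486816406), (46.071468353271484, 46.040740966796875), 84.71004486083984)
122 1373 [ 424.9 -326.   132.4] ((424.89593505859375, -328.7820739746094), (27.148027420043945, 26.117918014526367), 86.56249237060547)
```

```bash
python3 -m inch '[[0,0,0,-0.578,0.174,0,0],[0,0,0,-0.578,0.174,0,0],[0,0,0,-0.578,0.174,0,0],[0,0,0,-0.578,0.174,0,0],[0,0,0,0,0,0.6,0],[0,0,0,0,0,0.6,0],[0,0,0,0,0,0.4,0],[0,0,0,0,0,0,0]]'
python3 -m inch '[[0,0,0,0,0,0,0],[0,0,0,0,0,0,0]]'
```

```text
clock: 4.65
eef_pos: [424.4, -330.5, 211.0]
tcp_rot: [-3.138, -0.002, 1.492]
contact_force: [-1.0, -0.6, -0.3]
opening: 1.0
grasp_force: 0.0
clock: 4.82
eef_pos: [425.7, -330.8, 213.8]
tcp_rot: [3.141, 0.0, 1.492]
contact_force: [-0.1, 0.2, 0.2]
opening: 1.002
grasp_force: 0.0
```

```bash
python3 -m inch '[[0,0,0,0.07,-0.03,0.6,0],[0,0,0,0,0,0.7,0],[0,0,0,0,0,0.7,0],[0,0,0,0,0,0.7,0],[0,0,0,0,0,0.6,0],[0,0,0,0,0,0.4,0],[0,0,0,0,0,0.2,0],[0,0,0,0,0,0,0]]'
python3 -m inch '[[0,0,0,0,0,0,0],[0,0,0,0,0,0,1],[0,0,0,0,0,0,1],[0,0,0,0,0,0,1],[0,0,0,0,0,0,1],[0,0,0,0,0,0,1],[0,0,0,0,0,0,1],[0,0,0,0,0,0,1]]' 40
python3 -m inch '[[0,0,0,0,0,0,1],[0,0,0,0,0,0,1],[0,0,0,0,0,0,1],[0,0,0,0,0,0,1]]'
```

```text
clock: 5.48
eef_pos: [424.7, -328.4, 115.4]
tcp_rot: [-3.141, -0.0, 1.492]
contact_force: [-0.0, 0.6, -0.2]
opening: 1.001
grasp_force: 0.0
clock: 6.15
eef_pos: [425.0, -328.7, 116.1]
tcp_rot: [3.141, 0.0, 1.492]
contact_force: [-0.6, 0.6, 5.5]
opening: 0.305
grasp_force: 39.8
clock: 6.48
eef_pos: [425.0, -328.7, 116.2]
tcp_rot: [3.141, 0.0, 1.492]
contact_force: [-0.9, 0.6, 4.8]
opening: 0.3
grasp_force: 39.9
```

```bash
python3 -m inch '[[0,0,0,0,0,-0.2,1],[0,0,0,0,0,-0.5,1],[0,0,0,0,0,-0.7,1],[0,0,0,0,0,-0.7,1],[0,0,0,0,0,-0.7,1],[0,0,0,0,0,-0.6,1],[0,0,0,0,0,-0.2,1],[0,0,0,0,0,0,1]]'
python3 -m inch '[[0,0,0,0.4,0,0,1],[0,0,0,0.8,0.03,0,1],[0,0,0,0.8,0.03,0,1],[0,0,0,0.8,0.03,0,1],[0,0,0,0.8,0.03,0,1],[0,0,0,0.8,0.03,0,1],[0,0,0,0.8,0.03,0,1],[0,0,0,0.8,0.03,0,1]]'
python3 -m inch '[[0,0,0,0.8,0.03,0,1],[0,0,0,0.8,0.03,0,1],[0,0,0,0.8,0.03,0,1],[0,0,0,0.8,0.03,0,1],[0,0,0,0.8,0.03,0,1],[0,0,0,0.8,0.03,0,1],[0,0,0,0.3,0.03,0,1],[0,0,0,0,0,0,1]]'
python3 - <<'E'
from h import *
f=snap('wrist','w2'); g=snap('scene','s2'); print(r.sense())
c=g['pixels'][180:300,230:360,::-1]; cv2.imwrite('pics/c2.png',np.hstack([cv2.resize(c,(400,370),interpolation=2),cv2.resize(f['pixels'][...,::-1],(400,300)).copy()[:300].repeat(1,0) if 0 else cv2.copyMakeBorder(cv2.resize(f['pixels'][...,::-1],(400,300)),0,70,0,0,0)]))
E
```

```text
clock: 7.15
eef_pos: [425.3, -328.9, 206.9]
tcp_rot: [3.14, 0.001, 1.492]
contact_force: [0.4, 0.8, -2.4]
opening: 0.299
grasp_force: 39.4
clock: 7.82
eef_pos: [440.8, -177.5, 204.4]
tcp_rot: [-3.139, -0.001, 1.492]
contact_force: [-0.1, -0.7, -1.5]
opening: 0.298
grasp_force: 39.4
clock: 8.48
eef_pos: [456.4, -51.1, 204.8]
tcp_rot: [-3.14, -0.0, 1.494]
contact_force: [0.3, -0.4, -1.5]
opening: 0.302
grasp_force: 39.4
{'clock': 8.5833, 'qpos': array([-1.17940882e-01,  1.53631175e-01,  2.02295575e+00, -4.04468684e-04,
        9.66220781e-01, -4.02778599e-02]), 'qvel': array([-0.02245745, -0.00262593, -0.00664926, -0.0023052 ,  0.00052039,
       -0.00085111]), 'joint_efforts': array([ 9.98224542e-01, -4.19411516e+01, -3.01254773e+01,  8.70074099e-02,
        7.48424587e-03,  8.11814284e-02]), 'eef_pos': array([456.5463624 , -52.69351602, 205.15864373]), 'tcp_rot': array([-3.14036516e+00,  2.83296767e-04,  1.49336359e+00]), 'contact_force': array([-0.71395424, -0.51613861, -0.73651408]), 'wrist_torque': array([-0.03622458, -0.01363438,  0.05293879]), 'grasp_force': 39.396328926086426, 'opening': 0.29851377985062927}
```

View pics/c2.png

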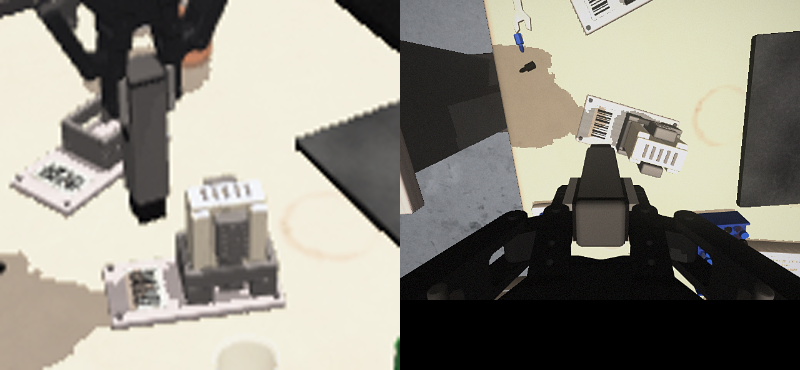

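Wand held straight, with its nose just above and beside the label (label at crop left (145,288), wrist crop right (600,122)). I'll refine the dock pose and check wand slip and tilt from depth.

Run:
```python
from h import *
f=load('w2');A=pts(f)
P=A[140:300,280:480].reshape(-1,3)
for lo,hi in((5,13),(35,44),(85,100)):
    Q=P[(P[:,2]>lo)&(P[:,2]<hi)]
    Q=Q[np.hypot(*(Q[:,:2]-[500,-50]).T)<90]
    print(lo,len(Q),np.round(np.median(Q,0),1),cv2.minAreaRect(Q[:,:2].astype(np.float32)))
T=A[320:398,270:365].reshape(-1,3);T=T[(T[:,2]>200)&(T[:,2]<240)]
print('wandtop',np.round(np.median(T,0),1),cv2.minAreaRect(T[:,:2].astype(np.float32)))
# wand shaft in scene: slices
B=pts(load('s2'))[180:300,230:360].reshape(-1,3)
B=B[np.hypot(*(B[:,:2]-[456,-53]).T)<30]
for z in range(85,190,15):
    q=B[(abs(B[:,2]-z)<6)]
    if len(q): print(z,len(q),np.round(q.mean(0),1))
print('min z', np.sort(B[B[:,2]>40][:,2])[:4])
# label: dark pixels on plate
```

```text
5 5716 [463.2 -33.6   7.1] ((492.697998046875, -49.457740783691406), (65.88168334960938, 131.3715362548828), 69.69109344482422)
35 1052 [493.4 -44.6  38.6] ((517.0955810546875, -58.63995361328125), (51.17564392089844, 70.23243713378906), 69.78250885009766)
85 4800 [516.4 -56.7  91.3] ((496.4801330566406, -50.83601379394531), (54.11579132080078, 100.1270751953125), 69.48428344726562)
wandtop [455.4 -48.8 221.2] ((455.3289794921875, -50.979408264160156), (26.851293563842773, 30.61501693725586), 85.95035552978516)
100 37 [453.4 -59.6 101.3]
115 38 [453.7 -61.  114. ]
130 65 [452.4 -61.3 129.8]
145 69 [452.6 -62.  144.9]
160 65 [453.3 -62.1 159.6]
175 67 [452.5 -62.5 174.8]
min z [40.31723028 40.52671854 40.53005108 40.94905391]
```

```bash
python3 -m inch '[[0,0,0,0.32,0.03,0,1],[0,0,0,0.31,0,0,1],[0,0,0,0,0,0.3,1],[0,0,0,0,0,0.5,1],[0,0,0,0,0,0.5,1],[0,0,0,0,0,0.4,1],[0,0,0,0,0,0.18,1],[0,0,0,0,0,0,1]]'
python3 -m inch '[[0,0,0,0,0,0,1],[0,0,0,0,0,0,1],[0,0,0,0,0,0,1],[0,0,0,0,0,0,1]]'
python3 - <<'E'
from h import *
g=snap('scene','s3');c=g['pixels'][180:300,230:360,::-1]; cv2.imwrite('pics/c3.png',cv2.resize(c,None,fx=4,fy=4,interpolation=2))
B=pts(g)[180:300,230:360].reshape(-1,3)
B=B[np.hypot(*(B[:,:2]-[457,-40]).T)<30]
for z in range(40,140,10):
    q=B[(abs(B[:,2]-z)<5)]
    if len(q): print(z,len(q),np.round(q.mean(0),1))
E
```

```text
clock: 9.25
eef_pos: [458.3, -37.1, 157.6]
tcp_rot: [-3.139, 0.0, 1.492]
contact_force: [0.1, -0.2, -0.5]
opening: 0.298
grasp_force: 39.4
clock: 9.58
eef_pos: [459.4, -37.1, 159.3]
tcp_rot: [3.141, 0.0, 1.492]
contact_force: [0.6, -0.1, -2.2]
opening: 0.295
grasp_force: 39.4
40 7 [483.5 -51.9  37.6]
50 16 [456.8 -44.3  52.9]
60 38 [457.2 -44.6  60.1]
70 29 [457.1 -47.1  69.9]
80 52 [456.4 -46.1  80.1]
90 49 [455.8 -46.6  90.1]
100 48 [455.  -46.1 100.1]
110 50 [456.  -47.1 109.9]
120 48 [456.  -47.6 120.2]
130 48 [456.1 -47.9 129.8]
```

View pics/c3.png

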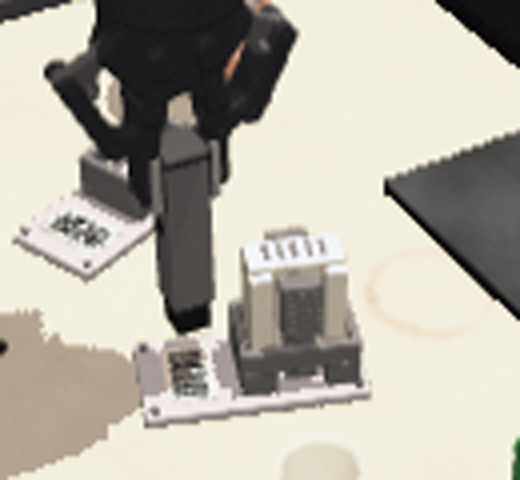

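The wand is vertical with its nose at crop (190,325), above the label at (190,370). The nose is at z≈49, so about 41 mm over the label. I'll hold here for 3.3 s.

```bash
python3 -m inch '[[0,0,0,0,0,0,1],[0,0,0,0,0,0,1],[0,0,0,0,0,0,1],[0,0,0,0,0,0,1],[0,0,0,0,0,0,1],[0,0,0,0,0,0,1],[0,0,0,0,0,0,1],[0,0,0,0,0,0,1]]'
python3 -m inch '[[0,0,0,0,0,0,1],[0,0,0,0,0,0,1],[0,0,0,0,0,0,1],[0,0,0,0,0,0,1],[0,0,0,0,0,0,1],[0,0,0,0,0,0,1],[0,0,0,0,0,0,1],[0,0,0,0,0,0,1]]' >/dev/null
python3 -m inch '[[0,0,0,0,0,0,1],[0,0,0,0,0,0,1],[0,0,0,0,0,0,1],[0,0,0,0,0,0,1],[0,0,0,0,0,0,1],[0,0,0,0,0,0,1],[0,0,0,0,0,0,1],[0,0,0,0,0,0,1]]' >/dev/null
python3 -m inch '[[0,0,0,0,0,0,1],[0,0,0,0,0,0,1],[0,0,0,0,0,0,1],[0,0,0,0,0,0,1],[0,0,0,0,0,0,1],[0,0,0,0,0,0,1],[0,0,0,0,0,0,1],[0,0,0,0,0,0,1]]' >/dev/null
python3 -m inch '[[0,0,0,0,0,0,1],[0,0,0,0,0,0,1],[0,0,0,0,0,0,1],[0,0,0,0,0,0,1],[0,0,0,0,0,0,1],[0,0,0,0,0,0,1],[0,0,0,0,0,0,1],[0,0,0,0,0,0,1]]'
```

```text
clock: 10.3
eef_pos: [459.0, -37.0, 158.8]
tcp_rot: [-3.142, 0.0, 1.492]
contact_force: [0.4, -0.3, -1.4]
opening: 0.299
grasp_force: 39.4
clock: 12.97
eef_pos: [459.0, -37.0, 158.8]
tcp_rot: [3.142, 0.0, 1.492]
contact_force: [0.6, -0.8, -1.1]
opening: 0.3
grasp_force: 39.4
```

```bash
python3 -m inch '[[0,0,0,0,0,-0.3,1],[0,0,0,0,0,-0.6,1],[0,0,0,0,0,-0.6,1],[0,0,0,0,0,-0.4,1],[0,0,0,0,0,0,1],[0,0,0,-0.34,0,0,1],[0,0,0,-0.8,-0.03,0,1],[0,0,0,-0.8,-0.03,0,1]]'
python3 -m inch '[[0,0,0,-0.8,-0.03,0,1],[0,0,0,-0.8,-0.03,0,1],[0,0,0,-0.8,-0.03,0,1],[0,0,0,-0.8,-0.03,0,1],[0,0,0,-0.8,-0.03,0,1],[0,0,0,-0.8,-0.03,0,1],[0,0,0,-0.8,-0.03,0,1],[0,0,0,-0.8,-0.03,0,1]]'
python3 -m inch '[[0,0,0,-0.8,-0.03,0,1],[0,0,0,-0.8,-0.03,0,1],[0,0,0,-0.8,-0.03,0,1],[0,0,0,-0.8,-0.03,0,1],[0,0,0,-0.2,-0.02,0,1],[0,0,0,0,0,0,1],[0,0,0,0,0,0,1],[0,0,0,0,0,0,1]]'
python3 - <<'E'
from h import *
print(r.sense()['eef_pos'])
f=snap('wrist','w3');A=pts(f); R=A.reshape(-1,3)
for lo,hi in((3.5,10),(44,54),(210,235)):
    Q=R[(R[:,2]>lo)&(R[:,2]<hi)&(np.abs(R[:,:2]-[425,-329]).max(1)<(46 if lo<10 else 30))]
    if len(Q): print(lo,len(Q),np.round(Q.min(0),1),np.round(Q.max(0),1),cv2.minAreaRect(Q[:,:2].astype(np.float32)))
cv2.imwrite('pics/w3.png',f['pixels'][...,::-1])
E
```

```text
clock: 13.63
eef_pos: [453.1, -85.8, 205.6]
tcp_rot: [-3.141, 0.0, 1.494]
contact_force: [0.3, -1.2, -1.8]
opening: 0.303
grasp_force: 39.5
clock: 14.3
eef_pos: [434.1, -245.6, 205.3]
tcp_rot: [-3.14, -0.001, 1.492]
contact_force: [-0.1, -0.1, -1.4]
opening: 0.299
grasp_force: 39.5
clock: 14.97
eef_pos: [424.7, -327.9, 205.8]
tcp_rot: [-3.141, -0.001, 1.492]
contact_force: [-0.2, 0.2, -1.2]
opening: 0.3
grasp_force: 39.5
[ 424.67332039 -327.887554    205.77261002]
3.5 5597 [ 379.8 -373.6    3.5] [ 470.  -284.1   10. ] ((424.97137451171875, -328.6779479980469), (83.12669372558594, 83.57401275634766), 84.8519287109375)
44 1098 [ 400.3 -353.2   44.1] [ 449.4 -304.4   50.8] ((424.9647521972656, -329.05780029296875), (46.31867218017578, 46.05024719238281), 85.16329956054688)
210 10906 [ 395.  -342.4  210. ] [ 455.  -311.2  235. ] ((424.39459228515625, -327.28656005859375), (29.021427154541016, 60.25775146484375), 85.0794906616211)
```

View pics/w3.png

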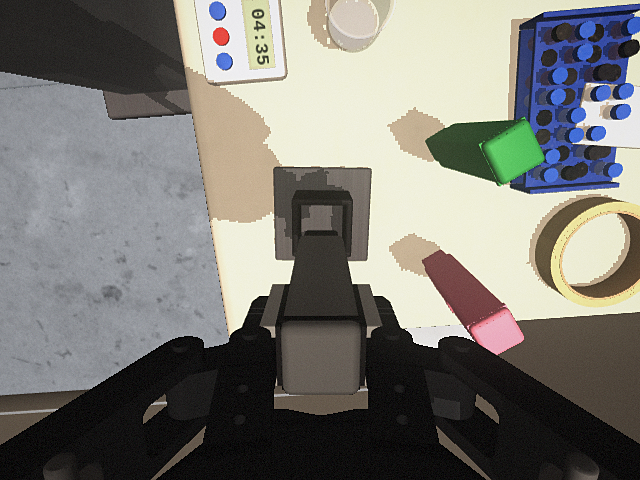

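The view shows the stand pocket (322,225) squarely under the held wand (320,350), aligned to within 1 mm. Lowering it in.

```bash
python3 -m inch '[[0,0,0,-0.03,0.01,0.4,1],[0,0,0,0,0,0.5,1],[0,0,0,0,0,0.4,1],[0,0,0,0,0,0.3,1],[0,0,0,0,0,0.3,1],[0,0,0,0,0,0.3,1],[0,0,0,0,0,0.3,1],[0,0,0,0,0,0.3,1]]'
python3 -m inch '[[0,0,0,0,0,0.3,1],[0,0,0,0,0,0.25,1],[0,0,0,0,0,0.1,1],[0,0,0,0,0,0.05,1],[0,0,0,0,0,0,1],[0,0,0,0,0,0,1],[0,0,0,0,0,0,1],[0,0,0,0,0,0,1]]'
```

```text
clock: 15.68
eef_pos: [425.3, -329.6, 135.6]
tcp_rot: [3.141, 0.0, 1.492]
contact_force: [-0.4, -0.4, -1.4]
opening: 0.293
grasp_force: 39.5
clock: 16.35
eef_pos: [425.4, -329.7, 119.2]
tcp_rot: [3.141, 0.0, 1.492]
contact_force: [-0.2, -0.2, -0.4]
opening: 0.3
grasp_force: 39.5
```

```bash
python3 -m inch '[[0,0,0,0,0,0.06,1],[0,0,0,0,0,0.04,1],[0,0,0,0,0,0,1],[0,0,0,0,0,0,1]]'
python3 -m inch '[[0,0,0,0,0,0,0],[0,0,0,0,0,0,0],[0,0,0,0,0,0,0],[0,0,0,0,0,0,0],[0,0,0,0,0,0,0],[0,0,0,0,0,0,0],[0,0,0,0,0,0,0],[0,0,0,0,0,0,0]]'
python3 -m inch '[[0,0,0,0,0,-0.3,0],[0,0,0,0,0,-0.6,0],[0,0,0,0,0,-0.8,0],[0,0,0,0,0,-0.8,0],[0,0,0,0,0,-0.8,0],[0,0,0,0,0,-0.8,0],[0,0,0,0,0,-0.3,0],[0,0,0,0,0,0,0]]'
python3 - <<'E'
from h import *
f=snap('wrist','w4');R=pts(f).reshape(-1,3)
for lo,hi in((44,54),(115,145)):
    Q=R[(R[:,2]>lo)&(R[:,2]<hi)&(np.abs(R[:,:2]-[425,-329]).max(1)<30)]
    if len(Q): print(lo,len(Q),np.round(np.median(Q,0),1),cv2.minAreaRect(Q[:,:2].astype(np.float32)))
E
```

```text
clock: 16.68
eef_pos: [425.2, -329.5, 116.2]
tcp_rot: [-3.142, -0.0, 1.492]
contact_force: [-1.0, 0.0, -0.2]
opening: 0.298
grasp_force: 39.6
clock: 17.35
eef_pos: [425.2, -329.6, 116.3]
tcp_rot: [3.142, 0.0, 1.492]
contact_force: [0.7, 0.1, -0.8]
opening: 1.001
grasp_force: 0.0
clock: 18.02
eef_pos: [426.2, -330.3, 228.5]
tcp_rot: [3.138, 0.002, 1.492]
contact_force: [0.0, -0.6, -0.7]
opening: 0.999
grasp_force: 0.0
44 1038 [ 427.3 -317.5   48.7] ((424.9942932128906, -329.0046081542969), (45.99273681640625, 45.83964538574219), 84.64154815673828)
115 1917 [ 425.1 -327.2  132.5] ((424.8503723144531, -330.0313415527344), (26.686925888061523, 25.747007369995117), 86.21160125732422)
```

Wand is back: top centre (424.9,-330.0) at z≈133, upright in its stand and released. Next is the cassette.

```bash
python3 -m inch '[[0,0,0,0.4,0.1,0,0],[0,0,0,0.8,0.2,0,0],[0,0,0,0.8,0.2,0,0],[0,0,0,0.8,0.2,0,0],[0,0,0,0.8,0.2,0,0],[0,0,0,0.8,0.2,0,0],[0,0,0,0.8,0.2,0,0],[0,0,0,0.8,0.2,0,0]]' >/dev/null
python3 -m inch '[[0,0,0,0.8,0.2,0,0],[0,0,0,0.8,0.2,0,0],[0,0,0,0.8,0.2,0,0],[0,0,0,0.8,0.2,0,0],[0,0,0,0.8,0.2,0,0],[0,0,0,0.8,0.2,0,0],[0,0,0,0.3,0.1,0,0],[0,0,0,0,0,0,0]]'
python3 -m inch '[[0,0,-0.035,0,0,0,0],[0,0,-0.035,0,0,0,0],[0,0,-0.035,0,0,0,0],[0,0,-0.035,0,0,0,0],[0,0,-0.035,0,0,0,0],[0,0,-0.035,0,0,0,0],[0,0,-0.035,0,0,0,0],[0,0,-0.035,0,0,0,0]]' >/dev/null
python3 -m inch '[[0,0,-0.035,0,0,0,0],[0,0,-0.035,0,0,0,0],[0,0,-0.035,0,0,0,0],[0,0,-0.027,0,0,0,0],[0,0,0,0,0,0,0],[0,0,0,0,0,0,0],[0,0,0,0,0,0,0]]'
python3 - <<'E'
from h import *
f=snap('wrist','w5');R=pts(f).reshape(-1,3); s=r.sense(); print(s['eef_pos'],s['tcp_rot'],s['qpos'])
for lo,hi in((5,13),(35,43),(86,98)):
    Q=R[(R[:,2]>lo)&(R[:,2]<hi)&(np.hypot(*(R[:,:2]-[517,-59]).T)<(150 if lo<10 else 45))]
    if lo<10: Q=Q[np.hypot(*(Q[:,:2]-[493,-49]).T)<85]
    if len(Q): print(lo,len(Q),np.round(np.median(Q,0),1),cv2.minAreaRect(Q[:,:2].astype(np.float32)))
E
```

```text
clock: 19.4
eef_pos: [516.5, -56.6, 225.1]
tcp_rot: [-3.14, -0.0, 1.494]
contact_force: [0.2, 0.0, 0.0]
opening: 1.005
grasp_force: 0.0
clock: 20.65
eef_pos: [516.4, -58.8, 226.0]
tcp_rot: [-3.141, -0.001, 2.783]
contact_force: [1.1, -0.0, -0.1]
opening: 1.001
grasp_force: 0.0
[516.5292232  -58.69755345 226.04761902] [-3.14139739e+00 -4.08621325e-04  2.78383376e+00] [-1.15981821e-01  2.20143582e-01  1.88388817e+00 -1.06512164e-04
  1.03800439e+00 -1.32896517e+00]
5 5432 [459.8 -36.6   7.1] ((492.92730712890625, -49.61315155029297), (65.8980484008789, 130.6693115234375), 69.56688690185547)
35 932 [491.6 -49.1  38.6] ((517.0443725585938, -58.63496780395508), (50.75702667236328, 69.7854232788086), 69.18986511230469)
86 3804 [516.3 -58.1  91.4] ((517.0634155273438, -58.760440826416016), (53.54600524902344, 55.293766021728516), 69.55551147460938)
```

View pics/w5.png

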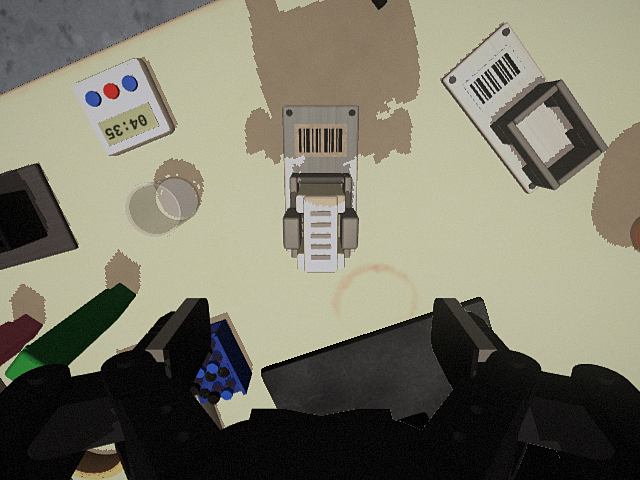

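The cassette at (322,230) is square to the fingers, catches left and right at (291,230) and (350,230). The TCP is over it within 0.5 mm. Descending.

```bash
python3 -m inch '[[0,0,0,-0.02,0,0.5,0],[0,0,0,0,0,1,0],[0,0,0,0,0,1,0],[0,0,0,0,0,1,0],[0,0,0,0,0,0.9,0],[0,0,0,0,0,0.5,0],[0,0,0,0,0,0.2,0],[0,0,0,0,0,0,0]]'
python3 -m inch '[[0,0,0,0,0,0.4,0],[0,0,0,0,0,0.4,0],[0,0,0,0,0,0.2,0],[0,0,0,0,0,0,0],[0,0,0,0,0,0,0],[0,0,0,0,0,0,0]]'
```

```text
clock: 21.37
eef_pos: [516.5, -58.5, 97.7]
tcp_rot: [-3.141, -0.002, 2.785]
contact_force: [-1.5, 0.4, -0.4]
opening: 1.004
grasp_force: 0.0
clock: 21.87
eef_pos: [517.5, -58.6, 74.1]
tcp_rot: [3.142, 0.0, 2.787]
contact_force: [0.2, -0.3, -0.1]
opening: 1.002
grasp_force: 0.0
```

```bash
python3 -m inch '[[0,0,0,0,0,0.04,1],[0,0,0,0,0,0,1],[0,0,0,0,0,0,1],[0,0,0,0,0,0,1],[0,0,0,0,0,0,1],[0,0,0,0,0,0,1],[0,0,0,0,0,0,1],[0,0,0,0,0,0,1]]' 50
python3 -m inch '[[0,0,0,0,0,0,1],[0,0,0,0,0,0,1],[0,0,0,0,0,0,1],[0,0,0,0,0,0,1],[0,0,0,0,0,0,1],[0,0,0,0,0,0,1]]'
python3 -c "
from h import *
print(r.sense()['opening']*85, r.sense()['wrist_torque'])"
```

```text
clock: 22.53
eef_pos: [517.6, -59.2, 74.3]
tcp_rot: [-3.141, 0.001, 2.787]
contact_force: [-6.5, -3.5, 19.4]
opening: 0.416
grasp_force: 48.4
clock: 23.03
eef_pos: [517.6, -59.1, 74.3]
tcp_rot: [-3.141, 0.001, 2.787]
contact_force: [-5.5, -3.3, 19.8]
opening: 0.412
grasp_force: 48.4
34.98781437238292 [-0.63296884  0.93337641 -0.03741419]
```

The opening reads 35 mm where 40 mm was expected, so I'll look before lifting.

Run:
```python
from h import *
g=snap('scene','s4');f=snap('wrist','w6')
c=cv2.resize(g['pixels'][190:300,240:350,::-1],(440,440),interpolation=2)
d=cv2.resize(f['pixels'][240:480,200:440,::-1],(360,360)); d=cv2.copyMakeBorder(d,0,80,0,0,0)
cv2.imwrite('pics/c4.png',np.hstack([c,d]))
```

```text
(no output)
```

View pics/c4.png

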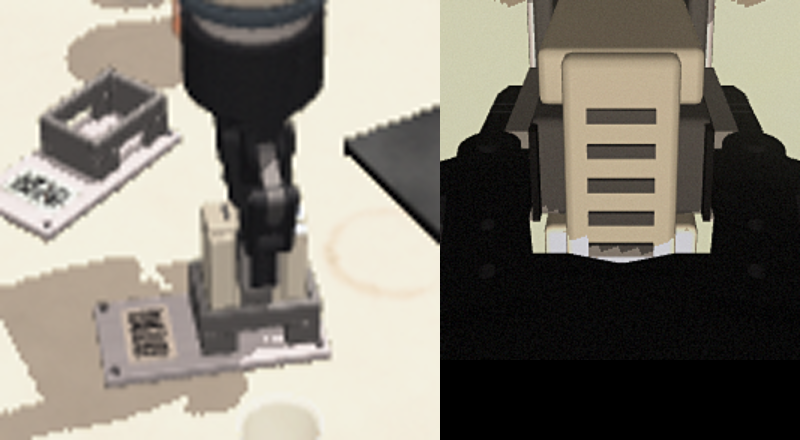

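Left crop: the fingers sit centred on the catch at (262,250). Right crop: the pads bear symmetrically on both grey catches at (545,165) and (695,165), which look pressed in. I'll measure the gap between the pads from depth, then try a small lift.

```bash
python3 - <<'E'
from h import *
f=load('w6');A=pts(f); c=np.array([517,-58.7]); a=np.radians(69.6)
ey=np.array([np.cos(a),np.sin(a)]);ex=np.array([np.sin(a),-np.cos(a)])
d=A[...,:2]-c; X=d@ex;Y=d@ey
for v in (330,350,370):
    print(v,[(u,round(float(X[v,u]),0),round(float(Y[v,u]),1),round(float(A[v,u,2]),0),int(f['pixels'][v,u].mean())) for u in list(range(246,290,5))+list(range(356,400,5))])
E
python3 -m inch '[[0,0,0,0,0,-0.04,1],[0,0,0,0,0,-0.04,1],[0,0,0,0,0,-0.04,1],[0,0,0,0,0,0,1]]'
```

```text
330 [(246, -11.0, -22.1, 93.0, 12), (251, -10.0, -21.3, 90.0, 121), (256, -9.0, -19.9, 89.0, 114), (261, -10.0, -18.2, 89.0, 23), (266, -8.0, -17.0, 88.0, 81), (271, -8.0, -15.4, 87.0, 71), (276, -8.0, -13.9, 87.0, 77), (281, -8.0, -12.3, 86.0, 64), (286, -11.0, -10.2, 91.0, 160), (356, -11.0, 11.2, 92.0, 149), (361, -8.0, 13.3, 87.0, 76), (366, -8.0, 14.9, 87.0, 67), (371, -8.0, 16.5, 87.0, 76), (376, -8.0, 18.2, 87.0, 38), (381, -10.0, 19.2, 90.0, 26), (386, -10.0, 20.7, 90.0, 123), (391, -12.0, 21.4, 94.0, 54), (396, -12.0, 23.1, 93.0, 17)]
350 [(246, -12.0, -19.9, 104.0, 15), (251, -11.0, -18.8, 103.0, 3), (256, -6.0, -19.1, 94.0, 4), (261, -2.0, -18.5, 89.0, 24), (266, -0.0, -17.5, 86.0, 30), (271, -1.0, -15.8, 87.0, 74), (276, -0.0, -14.2, 86.0, 77), (281, -1.0, -12.4, 87.0, 73), (286, -4.0, -10.4, 92.0, 156), (356, -5.0, 11.3, 93.0, 149), (361, -1.0, 13.6, 87.0, 77), (366, -1.0, 15.2, 87.0, 72), (371, -0.0, 17.0, 86.0, 70), (376, -2.0, 18.1, 89.0, 14), (381, -2.0, 19.6, 90.0, 26), (386, -7.0, 19.8, 96.0, 14), (391, -12.0, 19.4, 105.0, 20), (396, -12.0, 20.9, 105.0, 12)]
370 [(246, -17.0, -16.7, 120.0, 11), (251, -17.0, -15.6, 120.0, 5), (256, -16.0, -14.5, 119.0, 9), (261, 5.0, -18.9, 89.0, 27), (266, 6.0, -17.4, 89.0, 4), (271, 7.0, -16.0, 87.0, 76), (276, 7.0, -14.3, 87.0, 73), (281, 6.0, -12.6, 88.0, 68), (286, 3.0, -10.5, 92.0, 151), (356, 5.0, 11.8, 90.0, 143), (361, 7.0, 13.9, 86.0, 73), (366, 7.0, 15.5, 87.0, 69), (371, 7.0, 17.2, 87.0, 68), (376, 5.0, 18.2, 90.0, 22), (381, 4.0, 19.7, 91.0, 0), (386, -17.0, 15.4, 120.0, 15), (391, -17.0, 16.5, 120.0, 22), (396, -17.0, 17.7, 120.0, 17)]
clock: 23.47
eef_pos: [517.1, -58.5, 75.7]
tcp_rot: [3.142, -0.0, 2.787]
contact_force: [-0.3, 0.1, -1.6]
opening: 0.409
grasp_force: 50.0
```

```bash
python3 -m inch '[[0,0,0,0,0,-0.06,1],[0,0,0,0,0,-0.1,1],[0,0,0,0,0,-0.12,1],[0,0,0,0,0,-0.12,1],[0,0,0,0,0,-0.1,1],[0,0,0,0,0,0,1]]'
python3 - <<'E'
from h import *
g=snap('scene','s5'); f=snap('wrist','w7')
for n in('w6','w7'):
    A=pts(load(n)); q=A[260:420,292:352].reshape(-1,3); print(n,np.round(np.nanmedian(q,0),1))
cv2.imwrite('pics/c5.png',cv2.resize(g['pixels'][180:300,240:350,::-1],(550,600),interpolation=2))
E
```

```text
clock: 23.97
eef_pos: [517.6, -58.6, 88.9]
tcp_rot: [3.141, 0.001, 2.787]
contact_force: [1.1, 0.2, -1.4]
opening: 0.41
grasp_force: 50.0
w6 [508.6 -55.1  92. ]
w7 [508.7 -54.6 106.1]
```

View pics/c5.png

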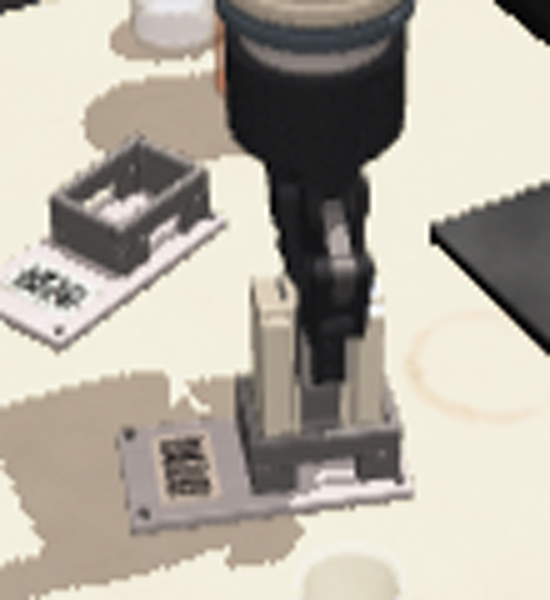

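The cassette has risen about 14 mm with the gripper (body now at crop (320,350)), and it came free without force. Lifting the rest of the way.

```bash
python3 -m inch '[[0,0,0,0,0,-0.2,1],[0,0,0,0,0,-0.4,1],[0,0,0,0,0,-0.6,1],[0,0,0,0,0,-0.6,1],[0,0,0,0,0,-0.6,1],[0,0,0,0,0,-0.4,1],[0,0,0,0,0,-0.2,1],[0,0,0,0,0,-0.1,1]]'
python3 -m inch '[[0,0,0,0,0,0,1],[0,0,0,0,0,0,1],[0,0,0,0,0,0,1],[0,0,0,0,0,0,1],[0,0,0,0,0,0,1],[0,0,0,0,0,0,1],[0,0,0,0,0,0,1],[0,0,0,0,0,0,1]]'
python3 - <<'E'
from h import *
g=snap('scene','s6'); f=snap('wrist','w8'); A=pts(f); print(np.round(np.nanmedian(A[260:420,292:352].reshape(-1,3),0),1))
c=cv2.resize(g['pixels'][150:300,240:350,::-1],(440,600),interpolation=2)
d=cv2.resize(g['pixels'][290:410,290:380,::-1],(360,480),interpolation=2)
cv2.imwrite('pics/c6.png',np.hstack([c,cv2.copyMakeBorder(d,0,120,0,0,0)]))
E
```

```text
clock: 24.73
eef_pos: [517.6, -58.6, 166.9]
tcp_rot: [3.141, 0.001, 2.787]
contact_force: [-0.3, 0.9, -3.0]
opening: 0.406
grasp_force: 50.2
clock: 25.4
eef_pos: [517.2, -58.6, 165.7]
tcp_rot: [-3.142, -0.0, 2.787]
contact_force: [-0.2, -0.2, -1.2]
opening: 0.41
grasp_force: 50.2
[508.4 -54.6 183.1]
```

View pics/c6.png

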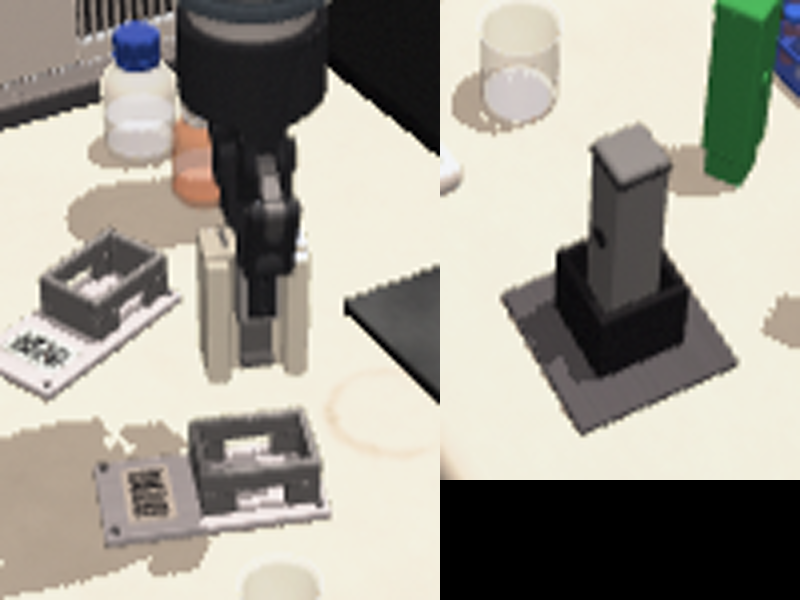

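The cassette is held upright, clear of the empty dock socket at (255,460), with its underside at about 99 mm. The wand stands upright in its stand at (630,250), and the beaker and bottles are where they were. Handing in.

```bash
python3 -c "
from rig import r
print(r.sign_off())"
```

```text
the job is handed in; nothing more can be done
None
```

I've handed the job in at about 25 s of the 59 s allowed; no verdict came back. I held the wand about 4 cm above the label for over 3 s and put it back upright in its stand. The cassette is held still and upright with its underside about 99 mm above the bench. The catches look fully pinched, though the gripper reads 35 mm rather than the expected 40 mm.

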